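# Light up the sugar shaker with the torch

## Task

I want to look over the empty glass sugar shaker for cracks: first stand it upright on the narrow raised wooden ledge and let go of it. Then draw the torch up out of its upright cup holder, turn it over until it lies nearer level than upright, and finish still holding it up in the air, lens aimed at the middle of the shaker from about a hand's breadth (10 cm) off and touching nothing. Leave everything else on the dresser top where it is.

Things in the scene. Friction and masses are not known exactly. Their poses are not given: they have to be found in the camera images.
- shaker: Loose upright sugar shaker, 112 mm tall, about 0.22 kg: round clear glass, 58 mm across at the foot (lowest 10 mm), 54 mm across from 16 to 78 mm up, 55 mm steel cap from 78 to 100 mm, a 12 mm thick, 12 mm high spout on the cap. Origin at the centre of its underside, z up its axis.
- shaker_mid (a point): Point on the shaker's axis 55 mm above its underside: the middle of the shaker, at which the torch is to be aimed.
- ledge: Fixed narrow wooden riser: a board 64 mm deep (its x) by 140 mm long (its y), its flat top 55 mm above the table, on two legs. Origin at table height under its middle, z up.
- torch: Loose torch of bare aluminium, 130 mm long, about 0.13 kg, standing lens down in the holder. Head 38 mm across for the first 28 mm from the lens, narrowing to a 28 mm round barrel from 42 mm to the tail. Balance point roughly 60 mm from the lens. Origin at the centre of the lens face; z runs along the axis from lens to tail, so the lens looks along -z.
- holder: Fixed grey plastic cup holder, upright, open at the top: outer diameter 60 mm narrowing to 54 mm at the rim (foot flange 72 mm), rim 53 mm above the table, bore 45 mm across at the rim, inner floor 8 mm above the table, on which the torch's lens rests loosely. Origin at table height on its axis, z up.
- mug: Bystander: terracotta mug, 80 mm across, 90 mm tall, handle at its +y side. Origin at the centre of its underside.
- spoon: Bystander: wooden spoon, 240 mm long, lying flat along its x.
- jar: Bystander: squat glass jar with a steel lid, 84 mm across, 85 mm tall. Origin at the centre of its underside.
- tin: Bystander: tin with a paper label, 74 mm across, 105 mm tall (beyond it, at the far left corner, stands a fixed white kettle 200 mm tall; at the far right a fixed clear box 70 mm tall). Origin at the centre of its underside.

How it is judged:
By the outcome, as a careful person would: the job done as asked, in the order asked, and still so for the second after the job is handed in, while the arm keeps its last pose, push and grip.
It also fails if it takes over 54 s, if anything falls off the work surface, if the arm or the gripper's body presses on something with over 40 N, if the wrist force passes 120 N, or if a joint passes its speed limit or range.

## Robot

A 6-joint arm with a two-finger parallel gripper is mounted at the origin on the work surface. World frame = base frame: x ahead of the robot, y to its left, z up, the work surface at z = 0. Lengths are in m, angles in rad, forces in N, time in s.
With the tool pointing down it reaches from about 0.25 to 0.775 m from the base axis. Payload 4 kg.
Tool frame: the origin (TCP) lies between the finger pads; the fingertips stand 14 mm ahead of it and the grasp point (between the pads) lies 5 mm behind it (nose_length is the distance from the TCP to the fingertips, in m); z points along the fingers, y is the line along which they close (so a half turn about z gives the same grasp; the last joint's range is limited). The gripper opens to 94 mm and grips with 3 to 60 N. Pads are 16 mm wide; open, the fingers measure 119 mm over their backs; the gripper's body (75 mm by 177 mm) begins 78 mm behind the grasp point.
Start: joints at [1.008, 0.087, 1.371, -0, 1.684, -0.103], TCP at [0.244, 0.493, 0.22] pointing down, gripper open.
Joint ranges: [-3.1, 3.1], [-0.76, 2.03], [0.27, 2.55], [-1.08, 4.22], [0.17, 2.65], [-2.57, 2.57]. Speed limits (rad/s): [2.79, 2.79, 3.14, 3.14, 3.14, 3.14].

## Interface

Orientations are given as [roll, pitch, yaw] about the fixed x, y, z axes, in that order (R = Rz(yaw) Ry(pitch) Rx(roll)).
In Python, from bench import * gives the robot as it stands.
- The arm moves only by the tool move_arm, never from a script. Its argument "steps" is one flat list of numbers, 7 for each row, row after row: the turn, a rotation vector about the world's x, y, z in rad, then the shift along the world's x, y, z in m, then the opening, from 0 (shut) to 1 (fully open). A call has 1 to 12 rows; each row is the pose to reach, as a shift and turn from the pose commanded when the call began; what a row does not reach only later rows make up. A row lasts 1/10 s, in which the tool goes at most 50 mm and 8.59 degrees, less where a joint would pass 70% of its speed; a pose out of reach is approached as far as the arm can. A call with a gripper value outside its range is refused whole. The fingers move at their own pace and stop on an object; the grip force is fixed at half the most. Time passes only in rows, so rows that repeat a pose let the fingers close. It gives the time, the measured TCP pose, the force, the opening and the grip force at its end, in the units of the state.
- get_obs(): the state, without advancing time (a new reading comes with each control period).
- snapshot(name): name is "side" or "top"; returns (picture, depth): 400x640x3 uint8, red, green, blue; 400x640 float32, m along the optical axis (not along the pixel's ray), 0 where there is no reading.
- camera_model(name): a dict with "fx", "fy", "cx", "cy" (pixels), "rvec" (rotation vector, rad) and "tvec" (3), from world to camera coordinates, as OpenCV has them. Camera axes: x right, y down, z forward; pixel columns grow to the right and rows downward; lengths in m; the calibration is good to about 2 mm. A picture is of the moment at which its call begins. camera_model takes no time and is no camera call.
- close_job(): hands the job in; it is judged then, once.
Trained networks look in the newest picture that a camera, given by its name, has taken for a name from the list of things; names that differ only in an ending like _2 or _b are one class to them, and where a whole thing is asked for, a point or a joint stands for the part that bears it (a point fixed in the world has none). Each returns a list of dicts, best first, with "score" (0 to 1); they miss things now and then, are a little off and sometimes report something else, mostly with a low value. They report only what shows in the picture. A call takes as long as a camera call.
- silhouettes(camera, target): "pixels" (400x640 bool, what is visible of it) and "uv" ([column, row] in pixels, amid what is visible of it).
- spot_point(camera, target): "uv" ([column, row] in pixels: a listed point, or the origin of a listed thing).
The state is a dict: "time": time; "joint_positions": joint angles; "qvel": joint speeds; "joint_torque": joint torques, N m; "tool_pos": TCP position; "ee_rot": TCP orientation; "wrist_force": force on the tool from outside, world axes, zero at the start; "wrist_torque": the same for the moment, N m; "width": finger opening in m; "finger_force": force on a finger pad.
Only numpy, scipy, OpenCV 4.12 (cv2) and the standard library are available. Lean on these libraries where they do the work, as an engineer would, in place of code of your own. Each camera call takes 0.05 s, during which the arm holds its last target. There are 200 camera calls.

## Working session

There is one attempt and no reset: what is moved stays moved. The work goes in short steps, Python scripts to look and compute and a tool call to move; the robot and the scene stay as the last step left them, time stands still between calls to the robot, and variables do not carry over. Pictures are saved under pics/ and viewed, at most 10 in all, crops included, and the job is handed in when it is done.

Besides the shell and the picture viewer there is one more tool, called as name(argument=value, ...) on one line, values as JSON. move_arm: Moves the arm, as the interface text tells. Its arguments: {"type":"object","properties":{"steps":{"type":"array"}},"required":["steps"]}

```bash
mkdir -p pics; ls
cat > h.py <<'E'
from bench import *
import numpy as np, cv2
from scipy.spatial.transform import Rotation as R
def cam(n):
    m=camera_model(n); K=np.array([[m['fx'],0,m['cx']],[0,m['fy'],m['cy']],[0,0,1.]])
    return K,R.from_rotvec(np.ravel(m['rvec'])).as_matrix(),np.ravel(m['tvec'])
def cloud(n,depth):
    K,Rm,t=cam(n); v,u=np.mgrid[:400,:640]
    P=np.stack([(u-K[0,2])/K[0,0]*depth,(v-K[1,2])/K[1,1]*depth,depth],-1)
    return (P-t)@Rm
def ray(n,uv,z):
    K,Rm,t=cam(n); d=Rm.T@np.linalg.inv(K)@np.array([uv[0],uv[1],1.]); c=-Rm.T@t
    return c+d*(z-c[2])/d[2]
def proj(n,p):
    K,Rm,t=cam(n); q=K@(Rm@np.asarray(p)+t); return q[:2]/q[2]
E
python3 - <<'E'
from h import *
print(get_obs())
for n in ['side','top']:
    p,d=snapshot(n); cv2.imwrite(f'pics/{n}0.png',p[:,:,::-1]); C=cloud(n,d)
    K,Rm,t=cam(n); print(n,'cam at',(-Rm.T@t).round(3))
    for o in ['shaker','ledge','torch','holder','mug','spoon','jar','tin']:
        for s in silhouettes(n,o)[:2]:
            m=s['pixels']&(d>0); q=C[m]
            print(o,round(s['score'],2),np.round(s['uv']),m.sum(),np.percentile(q,[2,50,98],axis=0).round(3).tolist() if m.sum() else '')
        sp=spot_point(n,o)[:1]
        for s in sp: print('   spot',round(s['score'],2),np.round(s['uv'],1),ray(n,s['uv'],0).round(3))
E
```

```text
pics
{'time': 0.0, 'joint_positions': array([ 1.00790861e+00,  8.79152545e-02,  1.37221626e+00, -9.62810348e-06,
        1.68357688e+00, -1.03092943e-01]), 'qvel': array([-0.00141908,  0.00017022,  0.00031379, -0.00067693,  0.0012202 ,
        0.00031738]), 'joint_torque': array([ 1.02864778e-03, -3.40172839e+01, -3.02430439e+01,  7.17501249e-02,
        3.27123399e-02, -1.61162825e-04]), 'tool_pos': array([0.24380413, 0.49244972, 0.21834513]), 'ee_rot': array([-3.13948717e+00, -2.08212641e-04,  2.68179659e+00]), 'wrist_force': array([ 0.14085364, -0.67405047,  0.11445642]), 'wrist_torque': array([-0.04508779, -0.00787029,  0.01953439]), 'finger_force': 0.0, 'width': 0.09376267195371564}
side cam at [ 0.443 -0.568  0.65 ]
shaker 0.77 [296. 333.] 1564 [[0.432, -0.304, 0.009], [0.457, -0.292, 0.098], [0.482, -0.255, 0.112]]
   spot 0.75 [296.4 346.3] [ 0.457 -0.275  0.   ]
ledge 0.83 [350. 196.] 1291 [[0.601, -0.016, 0.005], [0.632, 0.03, 0.056], [0.662, 0.118, 0.058]]
   spot 0.8 [346.8 205.4] [0.638 0.064 0.   ]
torch 0.54 [278. 137.] 319 [[0.476, 0.237, 0.051], [0.489, 0.241, 0.104]
[... 1386 characters left out ...]
 400 [[0.457, 0.217, 0.001], [0.488, 0.233, 0.019], [0.523, 0.267, 0.054]]
   spot 0.87 [217.5 225.9] [0.489 0.254 0.   ]
mug 0.7 [459. 164.] 1478 [[0.566, -0.363, -0.0], [0.627, -0.338, 0.038], [0.666, -0.287, 0.091]]
   spot 0.92 [450.3 166. ] [ 0.625 -0.329  0.   ]
spoon 0.82 [322. 212.] 806 [[0.492, -0.122, 0.001], [0.513, -0.006, 0.013], [0.534, 0.105, 0.022]]
   spot 0.64 [323.9 214.2] [ 0.512 -0.01   0.   ]
jar 0.82 [317. 247.] 990 [[0.396, -0.028, 0.053], [0.433, 0.009, 0.085], [0.469, 0.046, 0.089]]
   spot 0.98 [314.7 246.1] [0.434 0.015 0.   ]
tin 0.89 [198. 171.] 1137 [[0.579, 0.245, 0.0], [0.61, 0.272, 0.103], [0.645, 0.312, 0.108]]
   spot 0.83 [207.  175.7] [0.614 0.279 0.   ]
```

View pics/side0.png

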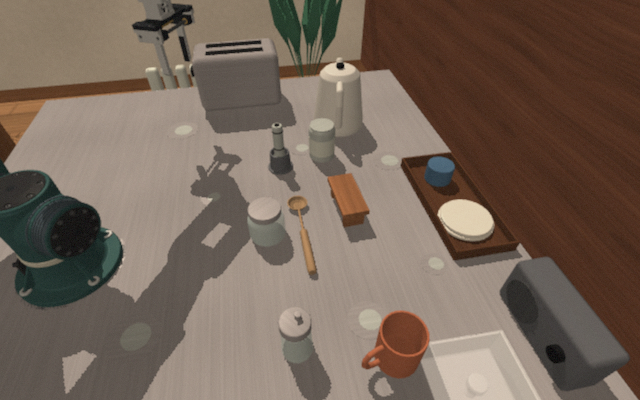

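View pics/top0.png

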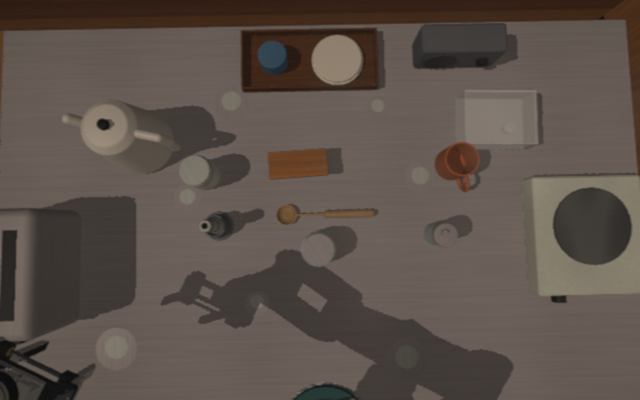

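Run:
```python
from h import *
n='top'; p,d=snapshot(n); C=cloud(n,d)
# ledge top
m=(abs(C[...,2]-.055)<.006)&(C[...,0]>.58)&(C[...,0]<.69)&(C[...,1]>-.05)&(C[...,1]<.16)
q=C[m][:,:2].astype(np.float32); print('ledge',m.sum(),cv2.minAreaRect(q))
def circ(name,z0,z1,c,r):
    for n in ['top','side']:
        p,d=snapshot(n); C=cloud(n,d)
        m=(C[...,2]>z0)&(C[...,2]<z1)&(np.hypot(C[...,0]-c[0],C[...,1]-c[1])<r)&(d>0)
        q=C[m]; print(name,n,m.sum(), cv2.minEnclosingCircle(q[:,:2].astype(np.float32)) if m.sum()>2 else '', q[:,:2].mean(0).round(4), np.median(q[:,2]).round(4))
circ('shakercap',.09,.106,(.457,-.276),.04)
circ('spout',.108,.125,(.457,-.276),.04)
circ('torchtop',.132,.145,(.49,.244),.03)
circ('holderrim',.045,.058,(.49,.244),.04)
```

```text
ledge 1583 ((0.6328253746032715, 0.05213445425033569), (0.06484715640544891, 0.13994404673576355), 3.1442506313323975)
shakercap top 463 ((0.45773759484291077, -0.27759552001953125), 0.027400249615311623) [ 0.4575 -0.2764] 0.1002
shakercap side 827 ((0.4571796953678131, -0.27691659331321716), 0.027895905077457428) [ 0.4569 -0.2808] 0.1006
spout top 24 ((0.4625890851020813, -0.2722190320491791), 0.006014794576913118) [ 0.4639 -0.2727] 0.1119
spout side 46 ((0.4638891816139221, -0.2722264528274536), 0.005627669394016266) [ 0.4639 -0.2728] 0.1123
torchtop top 132 ((0.4900234341621399, 0.24950245022773743), 0.014195709489285946) [0.49   0.2486] 0.1375
torchtop side 69 ((0.4887043237686157, 0.250446617603302), 0.01382234413176775) [0.4887 0.2471] 0.1385
holderrim top 146 ((0.4901271462440491, 0.25028112530708313), 0.027534550055861473) [0.4891 0.2419] 0.052
holderrim side 151 ((0.48981577157974243, 0.2513006329536438), 0.027970967814326286) [0.4879 0.2423] 0.0517
```

Side view: shaker at about (296,333), holder and torch at (280,150), ledge at (348,197), mug at (400,345). Top view: ledge at (298,163), torch at (214,225), shaker at (445,234). The network positions match these. I'll move to above the shaker first, with the fingers closing along x.

move_arm(steps=[0,0,-1.11,0.2135,-0.77,0.02,1,0,0,-1.11,0.2135,-0.77,0.02,1,0,0,-1.11,0.2135,-0.77,0.02,1,0,0,-1.11,0.2135,-0.77,0.02,1,0,0,-1.11,0.2135,-0.77,0.02,1,0,0,-1.11,0.2135,-0.77,0.02,1,0,0,-1.11,0.2135,-0.77,0.02,1,0,0,-1.11,0.2135,-0.77,0.02,1,0,0,-1.11,0.2135,-0.77,0.02,1,0,0,-1.11,0.2135,-0.77,0.02,1,0,0,-1.11,0.2135,-0.77,0.02,1,0,0,-1.11,0.2135,-0.77,0.02,1])

```text
time: 3.35
tool_pos: [0.4044, -0.0873, 0.235]
ee_rot: [3.14, 0.0, 1.571]
wrist_force: [0.3, 0.0, 0.5]
width: 0.0939
finger_force: 0.0
```

move_arm(steps=[0,0,0,0.053,-0.19,0,1,0,0,0,0.053,-0.19,0,1,0,0,0,0.053,-0.19,0,1,0,0,0,0.053,-0.19,0,1,0,0,0,0.053,-0.19,0,1,0,0,0,0.053,-0.19,0,1,0,0,0,0.053,-0.19,0,1])

```text
time: 4.05
tool_pos: [0.4572, -0.2741, 0.2348]
ee_rot: [3.141, -0.0, 1.573]
wrist_force: [-1.0, 0.7, -0.1]
width: 0.0942
finger_force: 0.0
```

Run:
```python
from h import *
o=get_obs(); print(o['tool_pos'],o['ee_rot'],o['joint_positions'])
```

```text
[ 0.45723194 -0.27408345  0.23477035] [ 3.14132671e+00 -4.24625232e-04  1.57263545e+00] [-6.46699453e-01  4.69969327e-02  1.38326465e+00  5.04021593e-04
  1.71137559e+00 -6.48467913e-01]
```

move_arm(steps=[0,0,0,0,-0.003,-0.04,1,0,0,0,0,-0.003,-0.08,1,0,0,0,0,-0.003,-0.12,1,0,0,0,0,-0.003,-0.15,1,0,0,0,0,-0.003,-0.17,1,0,0,0,0,-0.003,-0.178,1,0,0,0,0,-0.003,-0.178,1,0,0,0,0,-0.003,-0.178,0.5,0,0,0,0,-0.003,-0.178,0.4,0,0,0,0,-0.003,-0.178,0.3,0,0,0,0,-0.003,-0.178,0.3,0,0,0,0,-0.003,-0.178,0.3])

```text
time: 5.25
tool_pos: [0.4575, -0.2783, 0.057]
ee_rot: [3.141, 0.0, 1.572]
wrist_force: [0.6, -0.3, -0.6]
width: 0.0575
finger_force: 0.0
```

Run:
```python
from h import *
o=get_obs(); print(o['tool_pos'],o['width'],o['finger_force'])
for n in ['top','side']:
    p,d=snapshot(n); C=cloud(n,d)
    for z0,z1 in((.09,.106),(.108,.118)):
        m=(C[...,2]>z0)&(C[...,2]<z1)&(np.hypot(C[...,0]-.457,C[...,1]+.277)<.02)&(d>0)
        print(n,m.sum(),C[m].mean(0).round(4))
```

```text
[ 0.45754378 -0.2783447   0.05697745] 0.057539658420161725 0.0
top 57 [ 0.4563 -0.2662  0.1005]
top 5 [ 0.4637 -0.2723  0.1127]
side 272 [ 0.4563 -0.2815  0.1008]
side 25 [ 0.4633 -0.2699  0.1125]
```

move_arm(steps=[0,0,0,0,0,0,0.3,0,0,0,0,0,0,0.3,0,0,0,0,0,0,0.3,0,0,0,0,0,0,0.3])

```text
time: 5.75
tool_pos: [0.4576, -0.2783, 0.0568]
ee_rot: [3.141, 0.0, 1.572]
wrist_force: [0.2, -0.3, 2.3]
width: 0.0545
finger_force: 30.0
```

move_arm(steps=[0,0,0,0,0,0.02,0.3,0,0,0,0,0,0.05,0.3,0,0,0,0,0,0.085,0.3,0,0,0,0,0,0.12,0.3,0,0,0,0.01,0.02,0.14,0.3,0,0,0,0.03,0.053,0.14,0.3,0,0,0,0.05,0.088,0.14,0.3,0,0,0,0.07,0.123,0.14,0.3,0,0,0,0.09,0.158,0.14,0.3,0,0,0,0.11,0.193,0.14,0.3,0,0,0,0.13,0.228,0.14,0.3,0,0,0,0.15,0.263,0.14,0.3])

```text
time: 6.95
tool_pos: [0.6072, -0.0135, 0.1948]
ee_rot: [-3.139, -0.0, 1.572]
wrist_force: [1.6, -1.1, -1.5]
width: 0.0546
finger_force: 30.0
```

move_arm(steps=[0,0,0,0.017,0.03,0,0.3,0,0,0,0.025,0.042,0,0.3,0,0,0,0.026,0.046,0,0.3,0,0,0,0.026,0.046,0,0.3,0,0,0,0.026,0.046,-0.03,0.3,0,0,0,0.026,0.046,-0.055,0.3,0,0,0,0.026,0.046,-0.065,0.3,0,0,0,0.026,0.046,-0.065,0.3,0,0,0,0.026,0.046,-0.065,0.3])

```text
time: 7.85
tool_pos: [0.6337, 0.03, 0.1327]
ee_rot: [3.14, 0.0, 1.571]
wrist_force: [0.0, -0.3, -1.5]
width: 0.0543
finger_force: 30.0
```

Run:
```python
from h import *
o=get_obs(); print(o['tool_pos'],o['ee_rot'],o['width'],o['finger_force'],o['joint_positions'])
for n in ['top','side']:
    p,d=snapshot(n); cv2.imwrite(f'pics/{n}1.png',cv2.resize(p[100:260,220:420,::-1],(800,640))[:600]); C=cloud(n,d)
    for z0,z1 in((.165,.172),(.175,.185),(.045,.062)):
        m=(C[...,2]>z0)&(C[...,2]<z1)&(abs(C[...,0]-.633)<.04)&(abs(C[...,1]-.05)<.08)&(d>0)
        print(n,z0,m.sum(),C[m].mean(0).round(4) if m.sum() else '')
        if z0<.1 and m.sum(): print(cv2.minAreaRect(C[m][:,:2].astype(np.float32)))
```

```text
[0.63367223 0.02997317 0.13270657] [3.14003144e+00 3.02579293e-04 1.57064941e+00] 0.05430543276189614 29.999712109565735 [-4.19478427e-02  3.02825778e-01  1.29028803e+00 -2.37141223e-04
  1.54690636e+00 -4.17956802e-02]
top 0.165 0 
top 0.175 0 
top 0.045 517 [0.6288 0.0741 0.0547]
((0.6324152946472168, 0.05102771148085594), (0.06399670988321304, 0.13603772222995758), 2.9710378646850586)
side 0.165 96 [0.6286 0.0156 0.1685]
side 0.175 355 [0.6324 0.0273 0.1783]
side 0.045 687 [0.6249 0.0257 0.0552]
((0.6318982243537903, 0.05286763608455658), (0.06417021155357361, 0.14172720909118652), 3.2626357078552246)
```

View pics/side1.png

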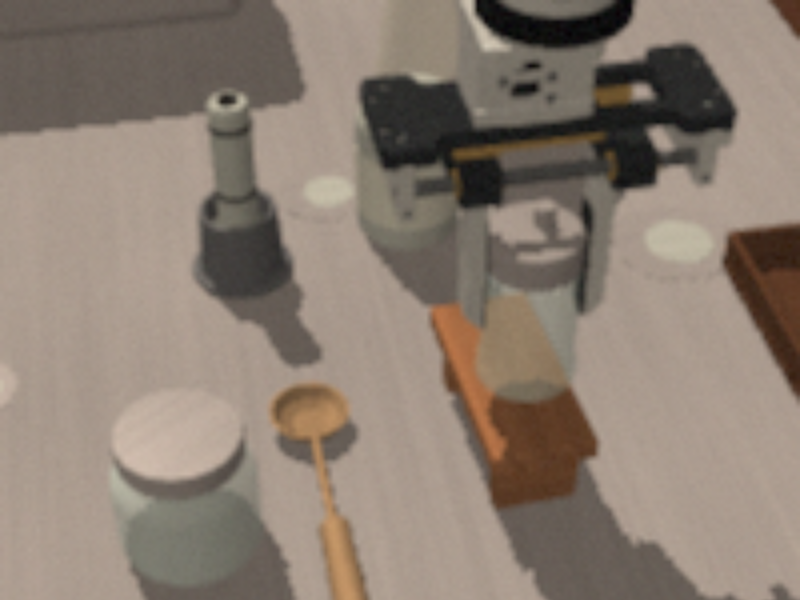

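The side view shows the shaker gripped upright about 20 mm above the ledge board, at around (530,370) in the crop. Lowering it now.

move_arm(steps=[0,0,0,0,0,-0.01,0.3,0,0,0,0,0,-0.016,0.3,0,0,0,0,0,-0.019,0.3,0,0,0,0,0,-0.0205,0.3,0,0,0,0,0,-0.0205,0.3,0,0,0,0,0,-0.0205,0.3])

```text
time: 8.55
tool_pos: [0.633, 0.031, 0.1117]
ee_rot: [-3.141, 0.0, 1.572]
wrist_force: [-4.3, 0.0, 5.2]
width: 0.0547
finger_force: 30.0
```

move_arm(steps=[0,0,0,0,0,0,0.62,0,0,0,0,0,0,0.7,0,0,0,0,0,0,0.8,0,0,0,0,0,0,1,0,0,0,0,0,0,1,0,0,0,0,0,0,1,0,0,0,0,0,0.03,1,0,0,0,0,0,0.06,1,0,0,0,0,0,0.09,1,0,0,0,0,0,0.12,1,0,0,0,-0.02,0.03,0.16,1,0,0,0,-0.04,0.06,0.16,1])

```text
time: 9.75
tool_pos: [0.5953, 0.0906, 0.2772]
ee_rot: [3.131, -0.001, 1.569]
wrist_force: [0.5, 0.9, 0.7]
width: 0.0943
finger_force: 0.0
```

Run:
```python
from h import *
o=get_obs(); print(o['time'],o['tool_pos'],o['ee_rot'],o['width'],o['joint_positions'])
for n in ['top','side']:
    p,d=snapshot(n); cv2.imwrite(f'pics/{n}2.png',cv2.resize(p[100:260,220:420,::-1],(800,640))[:600]); C=cloud(n,d)
    for z0,z1 in((.145,.158),(.163,.172)):
        m=(C[...,2]>z0)&(C[...,2]<z1)&(abs(C[...,0]-.633)<.04)&(abs(C[...,1]-.03)<.04)&(d>0)
        print(n,z0,m.sum(),C[m].mean(0).round(4) if m.sum() else '',cv2.minEnclosingCircle(C[m][:,:2].astype(np.float32)) if m.sum() else'')
```

```text
9.75 [0.59532826 0.09059623 0.27721985] [ 3.13082044e+00 -6.13692147e-04  1.56905476e+00] 0.09431605799805713 [ 5.69000241e-02  1.93769512e-01  1.13771761e+00 -1.92234069e-05
  1.79931587e+00  5.86404356e-02]
top 0.145 473 [0.6316 0.0299 0.1546] ((0.6328039765357971, 0.030735518783330917), 0.027412191033363342)
top 0.163 24 [0.6387 0.0356 0.1667] ((0.638431191444397, 0.03567095100879669), 0.005330313462764025)
side 0.145 360 [0.6298 0.0249 0.1546] ((0.6314303874969482, 0.031135698780417442), 0.027973445132374763)
side 0.163 23 [0.6382 0.036  0.1673] ((0.6381567716598511, 0.03277706354856491), 0.0033970533404499292)
```

View pics/side2.png

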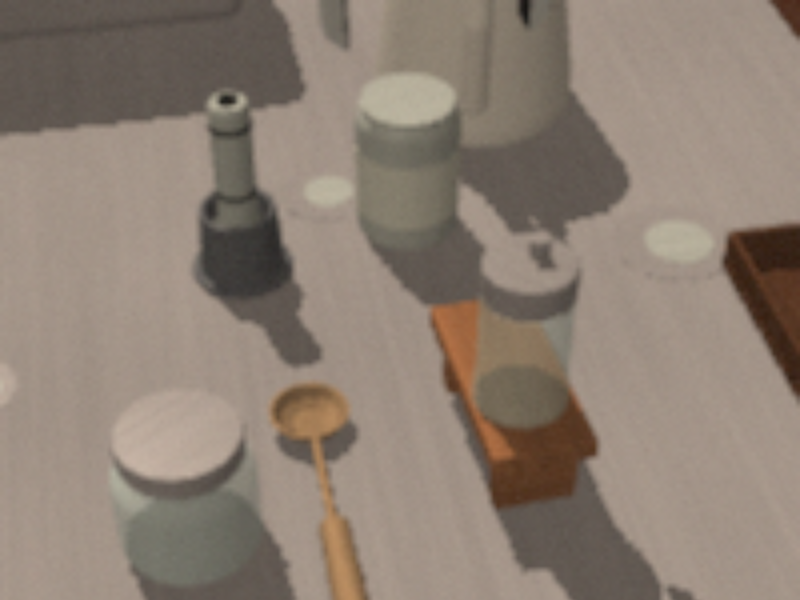

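The shaker stands upright on the ledge at (0.633, 0.0305), around (525,330) in the crop, and it is released. Next is a tilted approach to the torch.

move_arm(steps=[0.1,0,0,-0.03,0.02,0,1,0.2,0,0,-0.06,0.04,0,1,0.32,0,0,-0.09,0.06,-0.01,1,0.44,0,0,-0.103,0.08,-0.03,1,0.56,0,0,-0.103,0.09,-0.05,1,0.65,0,0,-0.103,0.09,-0.07,1,0.65,0,0,-0.103,0.09,-0.08,1,0.65,0,0,-0.103,0.09,-0.08,1,0.65,0,0,-0.103,0.09,-0.08,1,0.65,0,0,-0.103,0.09,-0.08,1])

```text
time: 10.85
tool_pos: [0.4914, 0.1813, 0.1931]
ee_rot: [3.136, -0.649, 1.576]
wrist_force: [0.3, -0.5, 0.2]
width: 0.0937
finger_force: 0.0
```

Run:
```python
from h import *
o=get_obs(); print(o['time'],o['tool_pos'],R.from_euler('xyz',o['ee_rot']).as_matrix().round(3).tolist(),o['joint_positions'].round(3))
```

```text
10.85 [0.4914234  0.181329   0.19309791] [[-0.004, 1.0, 0.003], [0.797, 0.002, 0.604], [0.604, 0.005, -0.797]] [-0.161 -0.005  1.656  0.64   1.601 -0.181]
```

move_arm(steps=[0,0,0,0,0.018,-0.024,1,0,0,0,0,0.036,-0.048,1,0,0,0,-0.001,0.054,-0.072,1,0,0,0,-0.001,0.067,-0.09,1,0,0,0,-0.001,0.072,-0.097,1,0,0,0,-0.001,0.072,-0.097,1,0,0,0,-0.001,0.072,-0.097,0.5,0,0,0,-0.001,0.072,-0.097,0.4,0,0,0,-0.001,0.072,-0.097,0.25,0,0,0,-0.001,0.072,-0.097,0.1,0,0,0,-0.001,0.072,-0.097,0.1,0,0,0,-0.001,0.072,-0.097,0.1])

```text
time: 12.05
tool_pos: [0.4895, 0.2527, 0.0941]
ee_rot: [3.14, -0.65, 1.572]
wrist_force: [0.1, -0.3, -0.3]
width: 0.0493
finger_force: 0.0
```

move_arm(steps=[0,0,0,0,0,0,0.1,0,0,0,0,0,0,0.1,0,0,0,0,0,0,0.1,0,0,0,0,0,0,0.1,0,0,0,0,0,0,0.1,0,0,0,0,0,0,0.1,0,0,0,0,0,0,0.1])

```text
time: 12.75
tool_pos: [0.4893, 0.2529, 0.0939]
ee_rot: [3.141, -0.65, 1.572]
wrist_force: [0.6, 0.3, -0.5]
width: 0.0276
finger_force: 30.0
```

Run:
```python
from h import *
o=get_obs(); print(o['time'],o['tool_pos'],o['width'],o['finger_force'],o['wrist_force'])
p,d=snapshot('side'); cv2.imwrite('pics/side3.png',cv2.resize(p[80:230,200:400,::-1],(800,600)))
```

```text
12.75 [0.48932028 0.25288455 0.09393965] 0.02758106913949905 29.992421865463257 [ 0.62325989  0.32108786 -0.49725192]
```

View pics/side3.png

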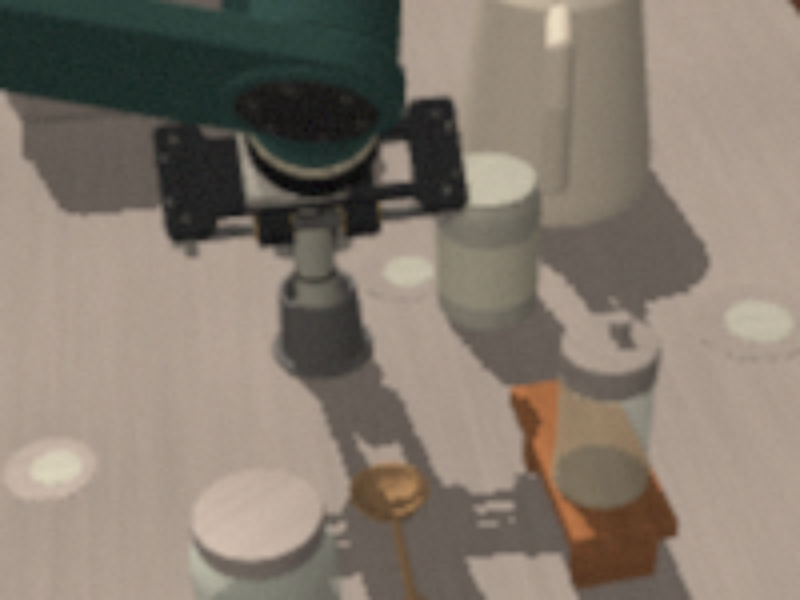

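Torch gripped by the barrel, around (315,250) in the crop; the shaker still stands on the ledge at (605,410). Drawing it straight up.

move_arm(steps=[0,0,0,0,0,0.01,0.1,0,0,0,0,0,0.025,0.1,0,0,0,0,0,0.045,0.1,0,0,0,0,0,0.065,0.1,0,0,0,0,0,0.09,0.1,0,0,0,0,0,0.12,0.1,0,0,0,0,0,0.15,0.1,0,0,0,0,0,0.18,0.1,0,0,0,0,0,0.2,0.1,0,0,0,0,0,0.2,0.1])

```text
time: 13.8
tool_pos: [0.4905, 0.2531, 0.2995]
ee_rot: [3.129, -0.651, 1.58]
wrist_force: [0.2, 0.1, -1.4]
width: 0.0272
finger_force: 30.0
```

Run:
```python
from h import *
o=get_obs(); print(o['time'],o['tool_pos'],o['ee_rot'],o['width'],o['finger_force'],o['joint_positions'].round(3))
for n in ['side','top']:
  p,d=snapshot(n); C=cloud(n,d)
  for z0 in (.19,.21,.22,.24,.25):
    m=(abs(C[...,2]-z0)<.005)&(np.hypot(C[...,0]-.49,C[...,1]-.25)<.03)&(d>0)
    print(n,z0,m.sum(),C[m].mean(0).round(4) if m.sum() else '', np.ptp(C[m],0).round(3) if m.sum() else '')
  m=(C[...,2]>.12)&(np.hypot(C[...,0]-.49,C[...,1]-.25)<.03)&(d>0)
  print('min z',np.percentile(C[m][:,2],[1,5]) if m.sum() else '')
```

```text
13.8 [0.49048139 0.25313811 0.2995027 ] [ 3.12887275 -0.65058359  1.57966258] 0.027213401048449652 29.99293103814125 [-0.015 -0.048  1.486  0.655  1.678  0.062]
side 0.19 0  
side 0.21 1 [0.4737 0.2481 0.2146] [0. 0. 0.]
side 0.22 57 [0.4903 0.2376 0.2207] [0.036 0.02  0.01 ]
side 0.24 64 [0.4896 0.2379 0.2399] [0.037 0.023 0.01 ]
side 0.25 74 [0.4904 0.24   0.2496] [0.033 0.02  0.009]
min z [0.21749692 0.22318743]
top 0.19 0  
top 0.21 0  
top 0.22 0  
top 0.24 0  
top 0.25 2 [0.4903 0.2486 0.2532] [0.028 0.001 0.001]
min z [0.27200422 0.28823857]
```

move_arm(steps=[-0.1,0,0,0.01,-0.004,0,0.1,-0.22,0,0,0.025,-0.008,0,0.1,-0.34,0,0,0.04,-0.012,0,0.1,-0.46,0,0,0.055,-0.016,0,0.1,-0.58,0,0,0.07,-0.02,0,0.1,-0.7,0,0,0.085,-0.025,0,0.1,-0.82,0,0,0.1,-0.03,0,0.1,-0.94,0,0,0.115,-0.035,0,0.1,-1.06,0,0,0.13,-0.04,0,0.1,-1.14,0,0,0.138,-0.043,0,0.1,-1.187,0,0,0.1435,-0.044,0,0.1,-1.187,0,0,0.1435,-0.044,0,0.1])

```text
time: 15.1
tool_pos: [0.6326, 0.2103, 0.2887]
ee_rot: [-3.132, 0.54, 1.579]
wrist_force: [0.6, 0.3, -1.9]
width: 0.0276
finger_force: 30.0
```

Run:
```python
from h import *
o=get_obs(); print(o['time'],o['tool_pos'],R.from_euler('xyz',o['ee_rot']).as_matrix().round(3).tolist(),o['width'],o['joint_positions'].round(3))
```

```text
15.1 [0.63257419 0.21030391 0.28871704] [[-0.007, 1.0, -0.006], [0.858, 0.003, -0.514], [-0.514, -0.008, -0.858]] 0.027615275375325044 [ 0.467  0.54   0.754 -0.54   2.051  0.256]
```

move_arm(steps=[0,0,0,0,0,-0.02,0.1,0,0,0,0,0,-0.045,0.1,0,0,0,0,0,-0.07,0.1,0,0,0,0,0,-0.09,0.1,0,0,0,0,-0.001,-0.105,0.1,0,0,0,0,-0.001,-0.113,0.1,0,0,0,0,-0.001,-0.113,0.1,0,0,0,0,-0.001,-0.113,0.1,0,0,0,0,-0.001,-0.113,0.1,0,0,0,0,-0.001,-0.113,0.1])

```text
time: 16.1
tool_pos: [0.6333, 0.2082, 0.1824]
ee_rot: [3.139, 0.536, 1.571]
wrist_force: [0.5, -0.7, -1.7]
width: 0.027
finger_force: 30.0
```

Run:
```python
from h import *
from scipy.optimize import least_squares
o=get_obs(); M=R.from_euler('xyz',o['ee_rot']).as_matrix(); print(o['time'],o['tool_pos'],M[:,2].round(3),o['wrist_force'])
Q=[]
for n in ['side','top']:
  p,d=snapshot(n); cv2.imwrite(f'pics/{n}5.png',cv2.resize(p[60:260,150:430,::-1],(800,571))); C=cloud(n,d)
  for s in spot_point(n,'shaker_mid')[:1]+spot_point(n,'torch')[:1]: print(n,s['uv'],s['score'])
  sil=silhouettes(n,'torch')[:1]
  for s in sil:
    m=s['pixels']&(d>0); q=C[m]; q=q[(q[:,2]>.12)&(abs(q[:,0]-.633)<.03)]; print(s['score'],len(q),np.percentile(q,[2,98],axis=0).round(3).tolist() if len(q) else ''); 
  # geometric pick: points near predicted lens-side half
  m=(abs(C[...,0]-.633)<.026)&(C[...,1]>.105)&(C[...,1]<.185)&(C[...,2]>.115)&(C[...,2]<.215)&(d>0); Q.append(C[m]); print('pts',m.sum())
mid=np.array([.633,.0305,.110]); l0=np.array([0,-.927,-.375]); lens0=o['tool_pos']+[0.0005,-.0808,-.0294]
Q=np.vstack(Q)
def model(x):
    a=np.array([x[0],-1,x[1]]);a/=np.linalg.norm(a); L=np.array([x[2],.128,x[3]])
    v=Q-L; s=-(v@a); r=np.linalg.norm(v+np.outer(s,a),axis=1)
    # radius profile, with lens offset x[4] along axis
    return r-np.interp(s-x[4],[0,.028,.042],[.019,.019,.014])
f=least_squares(model,[0,-.4,.633,.149,0.],loss='soft_l1',f_scale=.002); x=f.x
a=np.array([x[0],-1,x[1]]);a/=np.linalg.norm(a)
print('fit axis',a.round(3),'L',x[2:],'rms',np.sqrt(np.mean(model(x)**2)),'pred axis',l0,'pred lens',lens0)
L=np.array([x[2],.128,x[3]])-a*x[4]
for nm,LL,aa in(('fit',L,a),('pred',lens0,l0)):
    w=mid-LL; print(nm,LL.round(4),'dist',np.linalg.norm(w).round(4),'perp miss',(w-(w@aa)*aa).round(4))
```

```text
16.1 [0.63330846 0.20815415 0.18240872] [ 0.002 -0.511 -0.86 ] [ 0.50800243 -0.7103518  -1.66006544]
side [353.6, 182.5] 0.78
side [344.5, 143.5] 0.83
0.65 621 [[0.615, 0.124, 0.145], [0.648, 0.237, 0.211]]
pts 398
top [305.1, 161.2] 0.71
top [260.8, 152.3] 0.95
0.81 854 [[0.616, 0.124, 0.163], [0.648, 0.239, 0.211]]
pts 512
fit axis [ 0.003 -0.921 -0.389] L [6.33156488e-01 1.51446644e-01 4.97109936e-04] rms 0.0028977947036292217 pred axis [ 0.    -0.927 -0.375] pred lens [0.63380846 0.12735415 0.15300872]
fit [0.6332 0.1285 0.1516] dist 0.1064 perp miss [-0.0004  0.0001 -0.0002]
pred [0.6338 0.1274 0.153 ] dist 0.106 perp miss [-0.0008  0.0013 -0.0033]
```

View pics/side5.png

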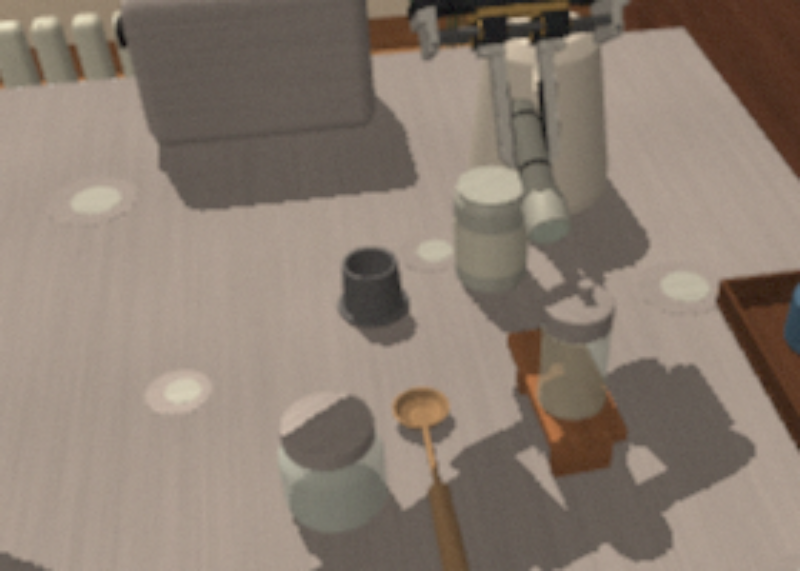

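The side view shows the torch held tilted, with its lens at (545,225) aimed at the shaker at (578,350). The holder is empty and nothing else has moved. One small trim to settle, then I'll hand in.

move_arm(steps=[0,0,0,0,-0.002,-0.002,0.1,0,0,0,0,-0.002,-0.002,0.1,0,0,0,0,-0.002,-0.002,0.1,0,0,0,0,-0.002,-0.002,0.1,0,0,0,0,-0.002,-0.002,0.1,0,0,0,0,-0.002,-0.002,0.1])

```text
time: 17.1
tool_pos: [0.6329, 0.2059, 0.1791]
ee_rot: [-3.141, 0.537, 1.572]
wrist_force: [0.1, -0.6, -1.0]
width: 0.0271
finger_force: 30.0
```

Run:
```python
from h import *
o=get_obs(); print(o['time'],o['tool_pos'],o['finger_force'],abs(o['qvel']).max())
print(close_job())
```

```text
17.1 [0.63286289 0.20592551 0.17907675] 29.992247968912125 0.0014886543815494878
the job is handed in; nothing more can be done
None
```

The shaker stands upright and released on the ledge, and the torch is held in the air about 23° below level, its lens roughly 10 cm from the middle of the shaker and aimed at it to within a few millimetres; I handed the job in at 17.1 s.

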